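# Re-rack the cleaned microscope optics by the fit of their feet

## Task

The cleaned microscope parts have dried: move the objective, the eyepiece, the condenser and the camera adapter, one after another, from the white drying rack to the row of grey storage blocks, each standing upright and fully down in the block whose round well is made for its foot (smallest foot to smallest well, and so on up to the largest). Set each one down gently, never dropping it or tipping it over, let go of everything, and do not disturb the lens blower or the coverslip box.

Things in the scene. Friction and masses are not known exactly. Their poses are not given: they have to be found in the camera images.
- objective: objective, slimmest of the parts, 57 mm tall: brass foot 20 mm across (lowest 12 mm), aluminium body 27 mm across from 13 to 45 mm up, then a nose tapering to 13 mm. 120 g. Origin: centre of its underside, z up its axis. Starts in the white drying rack: a row of four equal wells 66 mm apart, 6 mm deep, floor 8 mm above the desk. Grip from above across the row.
- eyepiece: eyepiece, 54 mm tall: steel barrel (foot) 30 mm across (lowest 22 mm), black head 38 mm across from 22 to 50 mm up, topped by a black rubber eyecup round a wide lens. 100 g. Origin: centre of its underside, z up its axis. Starts in the white drying rack: a row of four equal wells 66 mm apart, 6 mm deep, floor 8 mm above the desk. Grip from above across the row.
- condenser: condenser, 58 mm tall: grey sleeve (foot) 40 mm across (lowest 20 mm), wide bright knurled ring 46 mm across from 20 to 46 mm up, then a dark 33 mm collar with a domed lens. 150 g. Origin: centre of its underside, z up its axis. Starts in the white drying rack: a row of four equal wells 66 mm apart, 6 mm deep, floor 8 mm above the desk. Grip from above across the row.
- camera_adapter: camera adapter tube, the tallest part, 62 mm: steel foot 50 mm across (lowest 14 mm), black tube 38 mm across from 18 to 50 mm up, bright top ring 42 mm across round a dark disc. 160 g. Origin: centre of its underside, z up its axis. Starts in the white drying rack: a row of four equal wells 66 mm apart, 6 mm deep, floor 8 mm above the desk. Grip from above across the row.
- holder_28: grey square block, 66 x 66 x 16 mm, with one round well 28 mm wide and 10 mm deep, its floor 6 mm above the block's underside; it takes the part whose foot is 20 mm across (objective). Fixed; one of four, alike but for the well, side by side in any order on an aluminium rail. Origin: centre of its underside (9 mm above the desk), z up, y along the row, x across it.
- holder_38: grey square block, 66 x 66 x 16 mm, with one round well 38 mm wide and 10 mm deep, its floor 6 mm above the block's underside; it takes the part whose foot is 30 mm across (eyepiece). Fixed; one of four, alike but for the well, side by side in any order on an aluminium rail. Origin: centre of its underside (9 mm above the desk), z up, y along the row, x across it.
- holder_48: grey square block, 66 x 66 x 16 mm, with one round well 48 mm wide and 10 mm deep, its floor 6 mm above the block's underside; it takes the part whose foot is 40 mm across (condenser). Fixed; one of four, alike but for the well, side by side in any order on an aluminium rail. Origin: centre of its underside (9 mm above the desk), z up, y along the row, x across it.
- holder_58: grey square block, 66 x 66 x 16 mm, with one round well 58 mm wide and 10 mm deep, its floor 6 mm above the block's underside; it takes the part whose foot is 50 mm across (camera adapter). Fixed; one of four, alike but for the well, side by side in any order on an aluminium rail. Origin: centre of its underside (9 mm above the desk), z up, y along the row, x across it.
- lens_blower: bystander: black rubber bulb 49 mm across with a slim nozzle, 120 mm tall, standing loose near the front of the desk. Origin: centre of its underside.
- coverslip_box: bystander: small white box 29 x 29 x 17 mm lying loose between the two racks. Origin: centre of its underside.
Mind the look-alikes: they are no part of the job. Leave any blue look-alike of the eyepiece alone.

How it is judged:
By the outcome, as a careful person would: the job done as asked, in the order asked, and still so for the second after the job is handed in, with the robot touching nothing.
It also fails if it takes over 115 s, if anything falls off the work surface, if the arm or the gripper's body presses on something with over 40 N, if the wrist force passes 120 N, or if a joint passes its speed limit or range.

## Robot

A 6-joint arm with a two-finger parallel gripper is mounted at the origin on a cart in front of the work surface, level with it; the furniture and walls round the work are solid. World frame = base frame: x ahead of the robot, y to its left, z up, the work surface at z = 0. Lengths are in m, angles in rad, forces in N, time in s.
With the tool pointing down it reaches from about 0.375 to 0.75 m from the base axis. Payload 9 kg.
Tool frame: the origin (TCP) lies midway between the tips of the shut fingers; the grasp point (between the pads) lies 19 mm behind it; z points along the fingers, y is the direction in which the jaws open and shut (so a half turn about z gives the same grasp; the last joint's range is limited). The gripper opens to 85 mm and grips with 20 to 120 N. Pads are 22 mm wide; open, the fingers measure 114 mm over their backs; the gripper's body (76 mm by 85 mm) begins 54 mm behind the grasp point. The pads swing forward as they close: fully open they stand 13 mm farther back than shut.
Start: joints at [-1.359, 0.104, 0.097, 1.564, 0, 1.353], TCP at [0.25, -0.545, 0.231] pointing down, gripper open.
Joint ranges: [-2.99, 2.99], [-0.84, 1.86], [-1.1, 1.16], [-1.84, 2.11], [-1.51, 1.56], [-3.14, 3.14]. Speed limits (rad/s): [2.22, 2.22, 2.57, 3.14, 3.14, 3.14].

## Interface

Orientations are given as a unit quaternion [w, x, y, z].
In Python, from workcell import * gives the robot as it stands.
- The arm moves only by the tool jog_arm, never from a script. Its argument "rows" is text: rows parted by semicolons, each of 7 numbers parted by spaces: the opening, from 0 (shut) to 1 (fully open), then the shift along the world's x, y, z in m, then the turn, a rotation vector about the world's x, y, z in rad. A call has 1 to 8 rows; each row shifts and turns the pose as measured when the row begins; what a row does not reach is not made up. A row lasts 1/8 s, in which the tool goes at most 62.5 mm and 10.7 degrees, less where a joint would pass 70% of its speed; a pose out of reach is approached as far as the arm can. A call is refused whole if a number of a shift passes 0.0625 or a number of a turn 0.188, either way. A call with a gripper value outside its range is refused whole. The fingers move at their own pace and stop on an object; the grip force is fixed at half the most. Time passes only in rows, so rows that do not move let the fingers close. It gives the time, the measured TCP pose, the force and the opening at its end, in the units of the state.
- sense(): the state, without advancing time (a new reading comes with each control period).
- read_camera(name): name is "side" or "top"; returns the picture (400x640x3 uint8, blue, green, red); there is no depth.
- camera_params(name): a dict with "fx", "fy", "cx", "cy" (pixels), "k1" (the pictures are not rectified: a ray, as slopes to the right and down, at radius r is drawn at 1 + k1 r^2 times it, then the intrinsics apply), "xyz" and "rotation" of the camera in the world. Camera axes: x right, y down, z forward; pixel columns grow to the right and rows downward; lengths in m; the calibration is good to about 2 mm. A picture is of the moment at which its call begins. camera_params takes no time and is no camera call.
- sign_off(): hands the job in, once; it reports no verdict.
The state is a dict: "clock": time; "joint_pos": joint angles; "qd": joint speeds; "effort": joint torques, N m; "ee_pos": TCP position; "orientation": TCP orientation; "ft_force": force on the tool from outside, world axes, zero at the start; "ft_torque": the same for the moment, N m; "grip_width": opening from 0.0 (shut) to 1.0 (fully open).
Only numpy, scipy, OpenCV 4.12 (cv2) and the standard library are available. Lean on these libraries where they do the work, as an engineer would, in place of code of your own. Each camera call takes 0.05 s, during which the arm holds its last target.

## Working session

There is one attempt and no reset: what is moved stays moved. The work goes in short steps, Python scripts to look and compute and a tool call to move; the robot and the scene stay as the last step left them, time stands still between calls to the robot, and variables do not carry over. Pictures are saved under pics/ and viewed, and the job is handed in when it is done.

Besides the shell and the picture viewer there is one more tool, called as a command line: name --argument value ..., lists and objects as JSON in quotes. jog_arm: Moves the arm, as the interface text tells. Its arguments: {"type":"object","properties":{"rows":{"type":"string"}},"required":["rows"]}

```bash
mkdir -p pics; ls
python3 - <<'E'
from workcell import *
import cv2
for n in("top","side"):
    im=read_camera(n); cv2.imwrite(f"pics/{n}0.png",im); print(n,camera_params(n))
print(sense())
E
```

```text
pics
top {'fx': 454.7619694792105, 'fy': 454.7619694792105, 'cx': 319.215455267505, 'cy': 193.01292263796552, 'k1': 0.024983778330456913, 'xyz': array([0.41955488, 0.04800074, 1.0322014 ]), 'rotation': array([ 0.04132855, -0.70405095,  0.7084305 , -0.02702647])}
side {'fx': 477.6872657585225, 'fy': 477.6872657585225, 'cx': 319.724666778634, 'cy': 190.14984622945673, 'k1': 0.043565330884527305, 'xyz': array([-0.44182309, -0.20127674,  0.65921484]), 'rotation': array([-0.38582834,  0.6880824 , -0.5377361 ,  0.29752141])}
{'clock': 0.1, 'joint_pos': array([-1.35870646e+00,  1.04677946e-01,  9.65597278e-02,  1.56389411e+00,
       -2.68409356e-05,  1.35307877e+00]), 'qd': array([ 1.47331594e-03, -7.61116709e-05,  1.44296580e-03, -1.95838744e-04,
        3.05954398e-04,  6.10080601e-04]), 'effort': array([ 5.71572586e-03, -5.58201885e+01,  5.04722714e+01,  1.30016799e-02,
       -2.75291413e-04,  3.98809732e-06]), 'ee_pos': array([ 0.24994535, -0.54513605,  0.2305846 ]), 'orientation': array([-6.08035053e-04,  9.76996750e-01,  2.13253325e-01, -1.17095986e-05]), 'ft_force': array([0.39972299, 0.46299155, 0.28469037]), 'ft_torque': array([0.00563359, 0.01491658, 0.02739663]), 'grip_width': 0.9998823289070831}
```

View pics/top0.png

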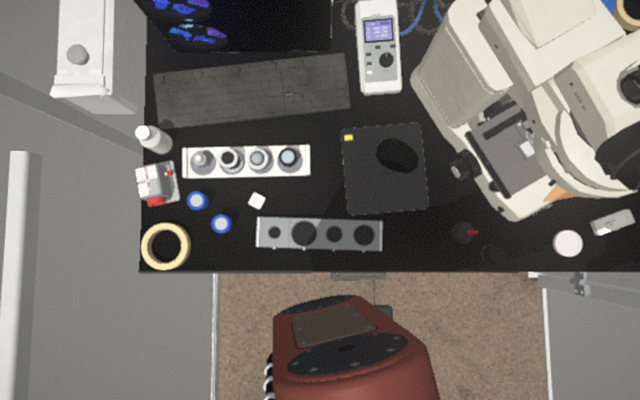

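View pics/side0.png

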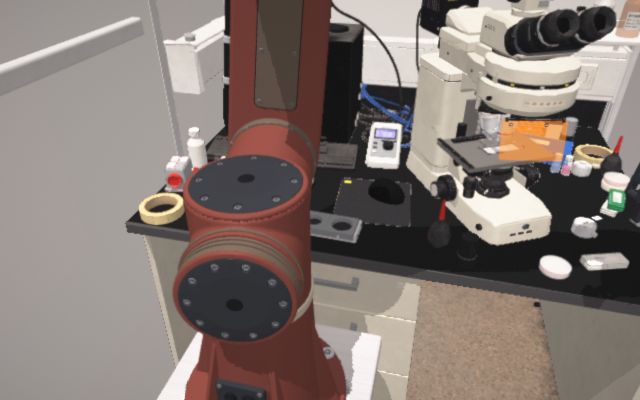

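```bash
cat > h.py <<'E'
import numpy as np, cv2
from scipy.spatial.transform import Rotation as R
from workcell import *
def cam(n):
    c=camera_params(n); q=c["rotation"]; c["R"]=R.from_quat([q[1],q[2],q[3],q[0]]).as_matrix(); return c
def proj(n,P):
    c=cam(n); p=(np.atleast_2d(P)-c["xyz"])@c["R"]; s=p[:,:2]/p[:,2:]
    s=s*(1+c["k1"]*(s**2).sum(1,keepdims=True)); return s*[c["fx"],c["fy"]]+[c["cx"],c["cy"]]
def back(n,uv,z):
    c=cam(n); d=(np.atleast_2d(uv).astype(float)-[c["cx"],c["cy"]])/[c["fx"],c["fy"]]
    s=d.copy()
    for _ in range(20): s=d/(1+c["k1"]*(s**2).sum(1,keepdims=True))
    v=np.c_[s,np.ones(len(s))]@c["R"].T
    t=(np.asarray(z)-c["xyz"][2])/v[:,2]
    return c["xyz"]+v*np.reshape(t,(-1,1))
E
python3 - <<'E'
from h import *
print(proj("top",[[0,0,0],[.25,-.545,.23],[.4,0,0]]).round(),proj("side",[[0,0,0],[.25,-.545,.23]]).round())
print(back("top",[[182,150],[310,150],[258,235],[380,235]],.02).round(3))
im=cv2.imread("pics/top0.png")
a=cv2.resize(im[130:260,130:400],None,fx=2.96,fy=2.96,interpolation=cv2.INTER_CUBIC)
cv2.imwrite("pics/a.png",a)
b=cv2.resize(im[135:255,175:325],None,fx=5,fy=5,interpolation=cv2.INTER_CUBIC)
cv2.imwrite("pics/b.png",b[:260])
c=cv2.resize(im[205:260,245:395],None,fx=5.3,fy=5.3,interpolation=cv2.INTER_CUBIC);cv2.imwrite("pics/c.png",c)
E
```

```text
[[352. 433.]
 [686. 338.]
 [350. 246.]] [[266. 389.]
 [660. 227.]]
[[ 0.618  0.379  0.02 ]
 [ 0.616  0.089  0.02 ]
 [ 0.425  0.205  0.02 ]
 [ 0.424 -0.066  0.02 ]]
```

View pics/a.png

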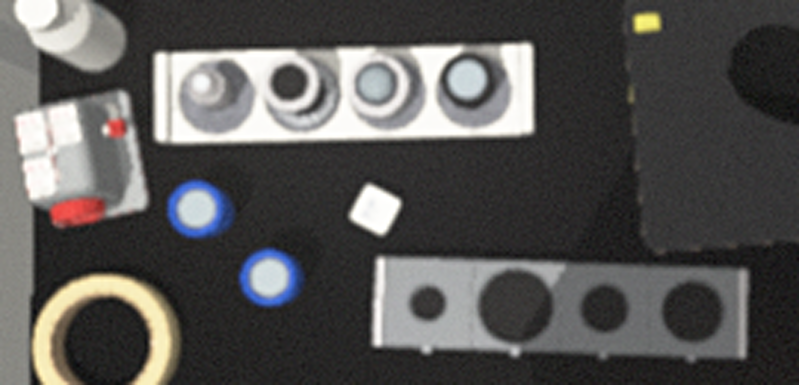

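View pics/b.png

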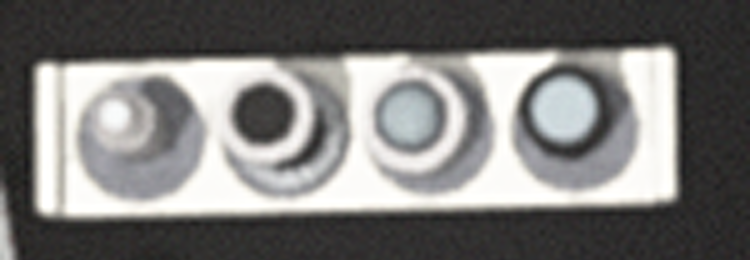

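View pics/c.png

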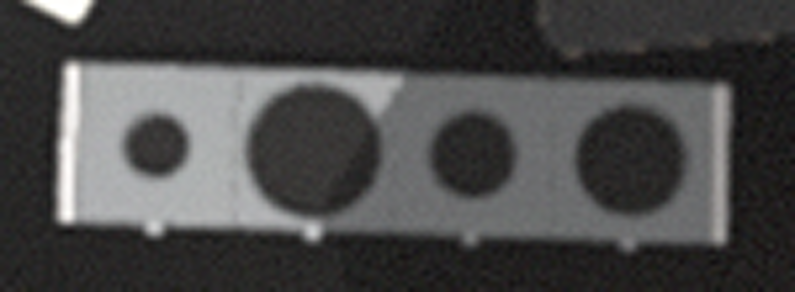

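Run:
```python
from h import *
b=lambda x,y:(x/5-.4+175,y/5-.4+135)
c=lambda x,y:(x/5.3-.4+245,y/5.3-.4+205)
pts={"obj":(b(115,113),.065),"adp":(b(264,115),.070),"cond":(b(410,114),.063),"eye":(b(564,107),.061)}
for k,(uv,z) in pts.items(): print(k,back("top",[uv],z).round(4))
for k,uv in {"w1":b(141,138),"w2":b(286,135),"w3":b(430,131),"w4":b(575,126)}.items(): print(k,back("top",[uv],.014).round(4))
for k,uv in {"h28":c(156,145),"h58":c(314,150),"h38":c(473,154),"h48":c(630,160)}.items(): print(k,back("top",[uv],.025).round(4))
im=cv2.imread("pics/top0.png")
for k,uv in {"h28":c(156,145),"h58":c(314,150),"h38":c(473,154),"h48":c(630,160)}.items():
    u,v=map(round,map(float,uv));g=cv2.cvtColor(im,cv2.COLOR_BGR2GRAY)[v-20:v+21,u-20:u+21].astype(float)
    m=(g<75).astype(np.uint8);m=cv2.morphologyEx(m,cv2.MORPH_OPEN,np.ones((2,2)));n,l,s,ce=cv2.connectedComponentsWithStats(m)
    L=l[20,20];cc=ce[L]+[u-20,v-20];print(k,s[L,4],2*np.sqrt(s[L,4]/np.pi),back("top",[cc],.025).round(4))
def c2(n):pass
# rail corners and box
for p in [c(60,65),c(60,222),c(730,85),c(728,243)]: print(back("top",[p],.02).round(3))
```

```text
obj [[0.5931 0.3299 0.065 ]]
adp [[0.5908 0.2642 0.07  ]]
cond [[0.592  0.2024 0.063 ]]
eye [[0.5949 0.1359 0.061 ]]
w1 [[0.5907 0.3326 0.014 ]]
w2 [[0.5915 0.2666 0.014 ]]
w3 [[0.5928 0.2011 0.014 ]]
w4 [[0.5946 0.1352 0.014 ]]
h28 [[0.4316 0.1685 0.025 ]]
h58 [[0.4291 0.1025 0.025 ]]
h38 [[0.4271 0.0364 0.025 ]]
h48 [[ 0.4243 -0.0288  0.025 ]]
h28 81 10.155412503859614 [[0.4286 0.1657 0.025 ]]
h58 452 23.98967015655475 [[0.4262 0.0995 0.025 ]]
h38 203 16.07692842495848 [[0.4247 0.0345 0.025 ]]
h48 335 20.65272978291924 [[ 0.422  -0.0311  0.025 ]]
[[0.465 0.21  0.02 ]]
[[0.4   0.209 0.02 ]]
[[ 0.455 -0.071  0.02 ]]
[[ 0.39  -0.069  0.02 ]]
```

jog_arm --rows "1 0.013 0.055 0 0 0 0;1 0.013 0.055 0 0 0 0;1 0.013 0.055 0 0 0 0.16;1 0.013 0.055 0 0 0 0.16;1 0.025 0.055 0 0 0 0.16;1 0.025 0.055 0 0 0 0.16;1 0.025 0.055 0 0 0 0.16;1 0.025 0.055 0 0 0 0.16"

```text
clock: 1.1
ee_pos: [0.4018, -0.0936, 0.2252]
orientation: [-0.003, 0.761, 0.649, -0.001]
ft_force: [1.7, 0.0, -0.6]
grip_width: 1.0
```

Run:
```python
from h import *
im=cv2.imread("pics/top0.png");g=cv2.cvtColor(im,cv2.COLOR_BGR2GRAY).astype(np.float32)
S=8;G=cv2.GaussianBlur(g,(0,0),.7)
# holders: upsample via warp with exact coords
def crop(u,v,r):
    n=int(2*r*S)+1; ys,xs=np.mgrid[0:n,0:n].astype(np.float32); 
    return cv2.remap(G,(u-r+xs/S).astype(np.float32),(v-r+ys/S).astype(np.float32),cv2.INTER_CUBIC)
for k,d,x,y in [("h28",28,.4316,.1685),("h58",58,.4291,.1025),("h38",38,.4271,.0364),("h48",48,.4243,-.0288)]:
    u,v=proj("top",[[x,y,.025]])[0];r=19
    I=crop(u,v,r)
    for t in (68,75,82):
        m=(I<t).astype(np.uint8);n,l,s,ce=cv2.connectedComponentsWithStats(m);L=l[l.shape[0]//2,l.shape[1]//2]
        cc=ce[L]/S+[u-r,v-r]; print(k,t,(s[L,4]/S/S*4/np.pi)**.5, "exp",d*454.76/1007, back("top",[cc],.025).round(4)[0])
```

```text
h28 68 9.362402731556754 exp 12.644766633565043 [0.431  0.1682 0.025 ]
h28 75 9.872310179279184 exp 12.644766633565043 [0.4311 0.1682 0.025 ]
h28 82 10.280023453913834 exp 12.644766633565043 [0.4312 0.1683 0.025 ]
h58 68 23.30272025883803 exp 26.192730883813304 [0.4282 0.1018 0.025 ]
h58 75 23.81321192608051 exp 26.192730883813304 [0.4282 0.1018 0.025 ]
h58 82 24.271220148290116 exp 26.192730883813304 [0.4283 0.1018 0.025 ]
h38 68 15.452899331242099 exp 17.160754716981135 [0.4267 0.0365 0.025 ]
h38 75 16.005616991365624 exp 17.160754716981135 [0.4267 0.0365 0.025 ]
h38 82 16.569317331547474 exp 17.160754716981135 [0.4268 0.0365 0.025 ]
h48 68 20.189494882889726 exp 21.676742800397218 [ 0.4242 -0.0289  0.025 ]
h48 75 20.735886118771045 exp 21.676742800397218 [ 0.4242 -0.029   0.025 ]
h48 82 21.303293647380904 exp 21.676742800397218 [ 0.4242 -0.0291  0.025 ]
```

jog_arm --rows "1 0 0.058 0 0 0 0.06;1 0 0.058 0 0 0 0.06;1 0.01 0.058 0 0 0 0.06;1 0.03 0.058 0 0 0 0;1 0.04 0.058 0 0 0 0;1 0.04 0.055 0 0 0 0;1 0.04 0.05 0 0 0 0;1 0.03 0.03 -0.04 0 0 0"

```text
clock: 2.1
ee_pos: [0.5814, 0.3282, 0.1864]
orientation: [-0.0, 0.695, 0.719, 0.002]
ft_force: [0.4, -1.4, -0.0]
grip_width: 0.997
```

Run:
```python
from h import *
for n in("top","side"):
    im=read_camera(n); cv2.imwrite(f"pics/{n}1.png",im)
s=sense();print(s["ee_pos"],s["orientation"])
print(proj("top",[s["ee_pos"]]),proj("side",[s["ee_pos"]]))
```

```text
[0.57768861 0.32689647 0.17544905] [-0.00420295  0.69475316  0.71921515 -0.00547315]
[[182.41863768 155.05326221]] [[216.42444895 120.94746287]]
```

View pics/top1.png

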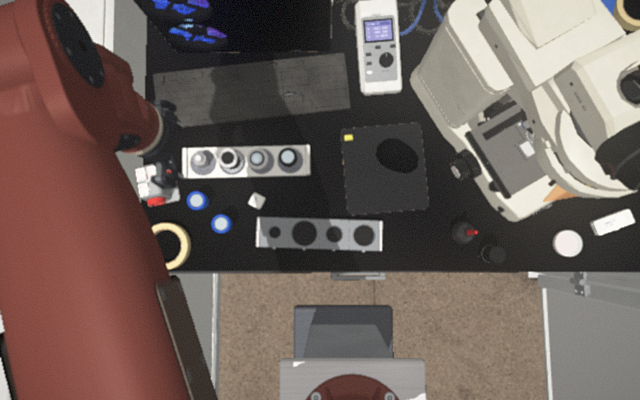

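View pics/side1.png

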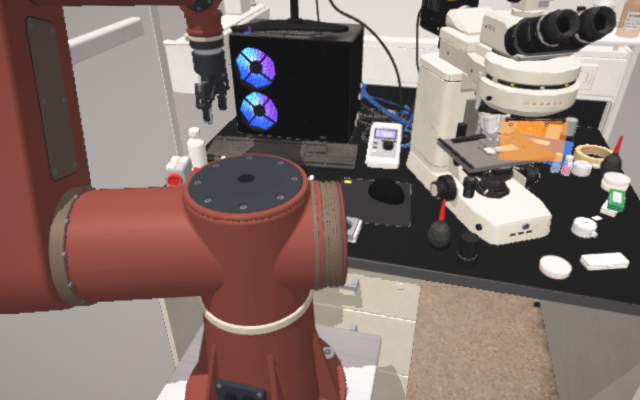

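```bash
cat > ov.py <<'E'
from h import *
def overlay(src,out,items,u0,v0,w,hh,S):
    im=cv2.imread(src)
    M=np.float32([[1/S,0,u0],[0,1/S,v0]])
    a=cv2.warpAffine(im,M,(w*S,hh*S),flags=cv2.INTER_CUBIC|cv2.WARP_INVERSE_MAP)
    th=np.linspace(0,2*np.pi,60)
    for x,y,z,d,col in items:
        P=np.c_[x+d/2*np.cos(th),y+d/2*np.sin(th),0*th+z]
        q=(proj("top",P)-[u0,v0])*S
        cv2.polylines(a,[np.round(q).astype(np.int32)],True,col,1)
    cv2.imwrite(out,a)
E
python3 - <<'E'
from ov import *
R_=(0,0,255);Gn=(0,200,0);Y=(0,220,255)
it=[]
for x,y in [(.5907,.3326),(.5915,.2666),(.5928,.2011),(.5946,.1352)]: it.append((x,y,.014,.058,Gn))
it+= [(.593,.330,.065,.013,R_),(.593,.330,.053,.027,R_),(.591,.2645,.070,.042,R_),(.592,.2024,.054,.046,R_),(.592,.2024,.054,.033,R_),(.595,.136,.058,.038,R_)]
overlay("pics/top1.png","pics/ov1.png",it,178,140,136,42,5.0 if 0 else 5)
E
```

```text
(no output)
```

View pics/ov1.png

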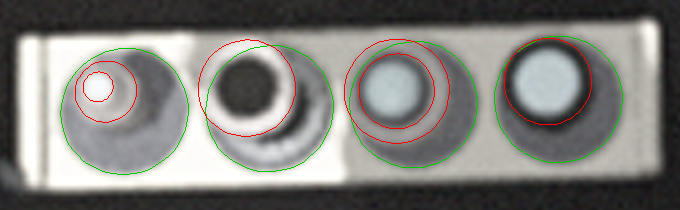

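jog_arm --rows "1 0.015 0.003 -0.03 0 0 -0.015;1 0 0 -0.03 0 0 0;1 0 0 0 0 0 0"

```text
clock: 2.58
ee_pos: [0.5919, 0.3295, 0.1135]
orientation: [-0.005, 0.7, 0.714, -0.007]
ft_force: [0.5, -0.2, 0.4]
grip_width: 0.999
```

```bash
cat > st.py <<'E'
from h import *
s=sense();q=s["orientation"];r=R.from_quat([q[1],q[2],q[3],q[0]]).as_matrix()
print(s["clock"],s["ee_pos"].round(4),"z",r[:,2].round(4),"yaw(jaw deg)",(np.degrees(np.arctan2(r[1,1],r[0,1]))+90)%180-90,s["ft_force"].round(1),s["grip_width"],s["joint_pos"].round(2))
E
python3 st.py
```

```text
2.575 [0.5919 0.3295 0.1135] z [-0.0162 -0.0029 -0.9999] yaw(jaw deg) 1.1308342715758073 [ 0.5 -0.2  0.4] 0.9990828336408286 [0.31 0.37 0.19 1.4  0.   1.87]
```

jog_arm --rows "1 0.001 0 -0.03 0.003 -0.016 0;1 0 0 -0.03 0 0 0;1 0 0 -0.02 0 0 0;1 0 0 -0.012 0 0 0;1 0 0 0 0 0 0"

```text
clock: 3.2
ee_pos: [0.5961, 0.3294, 0.0286]
orientation: [0.002, 0.7, 0.714, 0.004]
ft_force: [-0.1, 0.1, 0.4]
grip_width: 1.008
```

```bash
python3 st.py
python3 - <<'E'
from h import *
im=read_camera("top"); cv2.imwrite("pics/top2.png",im);cv2.imwrite("pics/top2c.png",cv2.resize(im[130:210,140:320],None,fx=4,fy=4,interpolation=cv2.INTER_CUBIC))
E
```

```text
3.2 [0.5961 0.3294 0.0286] z [ 0.0097  0.003  -0.9999] yaw(jaw deg) 1.080678149280729 [-0.1  0.1  0.4] 1.0081600822125147 [ 0.31  0.39  0.06  1.23 -0.    1.87]
```

View pics/top2c.png

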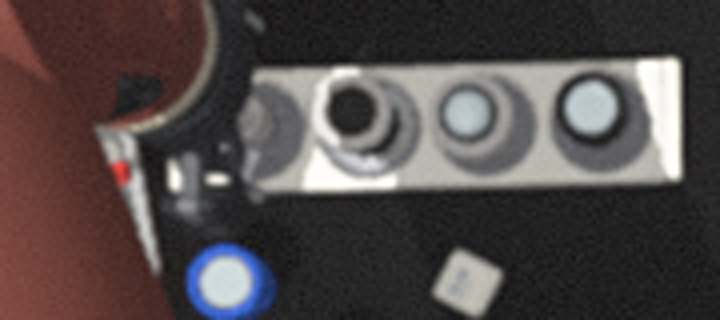

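jog_arm --rows "1 -0.002 0 -0.006 -0.002 0.007 0;1 0 0 0 0 0 0;0.2 0 0 0 0 0 0;0.2 0 0 0 0 0 0;0.2 0 0 0 0 0 0;0.2 0 0 0 0 0 0;0 0 0 0 0 0 0;0 0 0 0 0 0 0"

```text
clock: 4.25
ee_pos: [0.596, 0.3302, 0.026]
orientation: [0.002, 0.7, 0.714, 0.003]
ft_force: [-0.4, 0.3, 1.0]
grip_width: 0.296
```

```bash
python3 st.py
```

```text
4.25 [0.596  0.3302 0.026 ] z [ 0.0066  0.0023 -1.    ] yaw(jaw deg) 1.0941049543042425 [-0.4  0.3  1. ] 0.2955064934205599 [0.31 0.4  0.06 1.23 0.   1.87]
```

jog_arm --rows "0 0 0 0 0 0 0;0 0 0 0.01 0 0 0;0 0 0 0.02 0 0 0;0 0 0 0.03 0 0 0;0 0 0 0.04 0 0 0;0 0 0 0.03 0 0 0;0 0 0 0 0 0 0"

```text
clock: 5.12
ee_pos: [0.5961, 0.3301, 0.1665]
orientation: [0.003, 0.7, 0.714, 0.005]
ft_force: [-0.1, -0.1, 0.6]
grip_width: 0.296
```

```bash
python3 st.py
python3 - <<'E'
from h import *
im=read_camera("top"); cv2.imwrite("pics/top3.png",im);cv2.imwrite("pics/top3c.png",cv2.resize(im[110:250,140:340],None,fx=4,fy=4,interpolation=cv2.INTER_CUBIC))
E
```

```text
5.125 [0.5961 0.3301 0.1665] z [ 0.0104  0.0034 -0.9999] yaw(jaw deg) 1.0876718125070681 [-0.1 -0.1  0.6] 0.2961288402451902 [0.31 0.34 0.25 1.47 0.   1.87]
```

View pics/top3c.png

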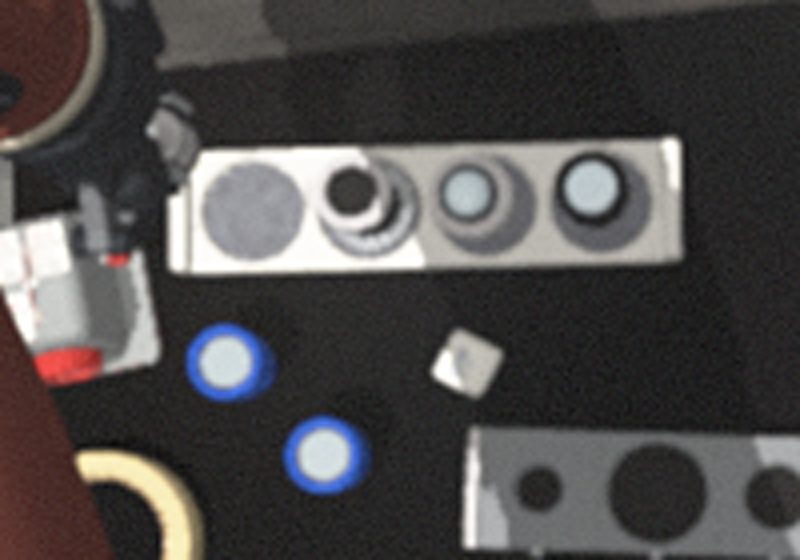

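jog_arm --rows "0 -0.015 -0.015 0 0 0.004 0;0 -0.03 -0.03 0 0 0.004 -0.018;0 -0.035 -0.035 0 0 0 -0.018;0 -0.035 -0.035 0 0 0 -0.018;0 -0.03 -0.03 0 0 0 0;0 -0.012 -0.012 0 0 0 0;0 0 0 0 0 0 0"

```text
clock: 6.05
ee_pos: [0.4294, 0.1681, 0.1549]
orientation: [-0.004, 0.72, 0.694, -0.003]
ft_force: [0.6, -0.0, -0.9]
grip_width: 0.299
```

```bash
python3 st.py
```

```text
6.05 [0.4294 0.1681 0.1549] z [-1.030e-02  6.000e-04 -9.999e-01] yaw(jaw deg) -2.1120479878980802 [ 0.6 -0.  -0.9] 0.29899047615322866 [ 0.09 -0.32 -0.44  1.46  0.    1.69]
```

jog_arm --rows "0 0.001 0 -0.02 0 -0.008 0;0 0.001 0 -0.03 0 0 0;0 0 0 -0.03 0 0 0;0 0 0 -0.012 0 0 0;0 0 0 0 0 0 0"

```text
clock: 6.68
ee_pos: [0.432, 0.1698, 0.0584]
orientation: [-0.002, 0.72, 0.694, -0.001]
ft_force: [-0.7, 0.2, -1.5]
grip_width: 0.298
```

```bash
python3 st.py
python3 - <<'E'
from h import *
im=read_camera("top"); cv2.imwrite("pics/top4.png",im);cv2.imwrite("pics/top4c.png",cv2.resize(im[150:290,200:400],None,fx=4,fy=4,interpolation=cv2.INTER_CUBIC))
im=read_camera("side"); cv2.imwrite("pics/side4.png",im)
E
```

```text
6.675 [0.432  0.1698 0.0584] z [-0.0037  0.0012 -1.    ] yaw(jaw deg) -2.069414133178867 [-0.7  0.2 -1.5] 0.2980571073570164 [ 0.09 -0.28 -0.58  1.27  0.    1.7 ]
```

View pics/top4c.png

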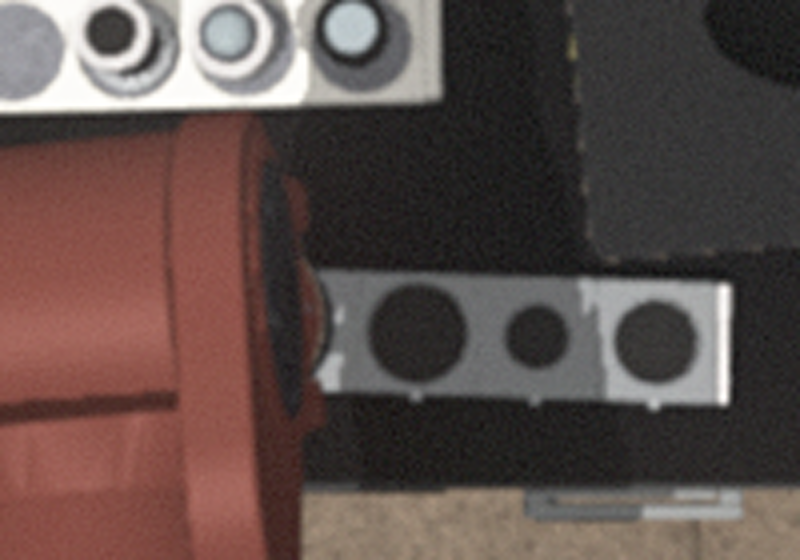

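View pics/side4.png

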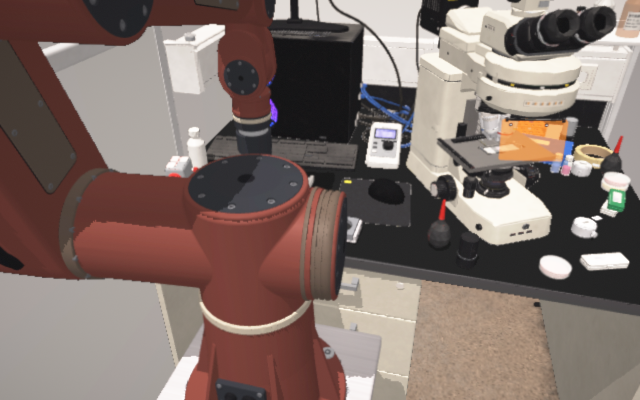

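jog_arm --rows "0 -0.001 -0.0015 -0.007 0 -0.003 0;0 0 0 -0.005 0 0 0;0 0 0 0 0 0 0"

```text
clock: 7.15
ee_pos: [0.4333, 0.1684, 0.049]
orientation: [0.001, 0.72, 0.694, 0.002]
ft_force: [-0.3, -0.3, -1.6]
grip_width: 0.299
```

```bash
python3 st.py
```

```text
7.15 [0.4333 0.1684 0.049 ] z [ 0.0049  0.0016 -1.    ] yaw(jaw deg) -2.078385171325891 [-0.3 -0.3 -1.6] 0.29921333293774693 [ 0.09 -0.28 -0.6   1.25  0.    1.69]
```

jog_arm --rows "0 -0.002 0 -0.004 0 0 0;0 0 0 -0.005 0 0.002 0;0 0 0 -0.004 0 0 0;0 0 0 0 0 0 0"

```text
clock: 7.65
ee_pos: [0.4313, 0.1683, 0.0352]
orientation: [0.0, 0.72, 0.694, 0.002]
ft_force: [0.6, -0.4, 0.0]
grip_width: 0.295
```

```bash
python3 st.py
```

```text
7.65 [0.4313 0.1683 0.0352] z [ 0.003   0.0016 -1.    ] yaw(jaw deg) -2.082332566719714 [ 0.6 -0.4  0. ] 0.29510741966887694 [ 0.09 -0.27 -0.62  1.22  0.    1.69]
```

jog_arm --rows "0 0 0 -0.002 0 0 0;0 0 0 -0.002 0 0 0;0 0 0 0 0 0 0"

```text
clock: 8.02
ee_pos: [0.4318, 0.1685, 0.0331]
orientation: [0.001, 0.72, 0.694, 0.002]
ft_force: [0.6, 0.1, -2.0]
grip_width: 0.298
```

```bash
python3 st.py
```

```text
8.025 [0.4318 0.1685 0.0331] z [ 0.004   0.0017 -1.    ] yaw(jaw deg) -2.0701452082732317 [ 0.6  0.1 -2. ] 0.2983489252573581 [ 0.09 -0.27 -0.62  1.22  0.    1.69]
```

jog_arm --rows "0 0 0 -0.002 0 0 0;0 0 0 -0.002 0 0 0;0 0 0 0 0 0 0"

```text
clock: 8.4
ee_pos: [0.4323, 0.1687, 0.0331]
orientation: [0.001, 0.72, 0.694, 0.002]
ft_force: [0.7, -0.6, -1.7]
grip_width: 0.295
```

```bash
python3 st.py
```

```text
8.4 [0.4323 0.1687 0.0331] z [ 0.0052  0.0015 -1.    ] yaw(jaw deg) -2.036783658773359 [ 0.7 -0.6 -1.7] 0.2946642591592395 [ 0.09 -0.27 -0.62  1.22  0.    1.69]
```

jog_arm --rows "0 0 0 -0.005 0 0 0;0 0 0 0 0 0 0"

```text
clock: 8.65
ee_pos: [0.4335, 0.1691, 0.0333]
orientation: [0.002, 0.719, 0.695, 0.003]
ft_force: [0.7, -0.1, -1.1]
grip_width: 0.296
```

```bash
python3 st.py
```

```text
8.65 [0.4335 0.1691 0.0333] z [ 0.0078  0.0018 -1.    ] yaw(jaw deg) -1.9960135235309906 [ 0.7 -0.1 -1.1] 0.2963236230664471 [ 0.09 -0.27 -0.62  1.21  0.    1.69]
```

jog_arm --rows "0.4 0 0 0 0 0 0;0.6 0 0 0 0 0 0;1 0 0 0 0 0 0;1 0 0 0 0 0 0;1 0 0 0 0 0 0;1 0 0 0.02 0 0 0;1 0 0 0.05 0 -0.005 0;1 0 0 0.06 0 0 0"

```text
clock: 9.65
ee_pos: [0.4293, 0.1686, 0.16]
orientation: [0.001, 0.719, 0.695, 0.001]
ft_force: [0.6, 1.0, 0.1]
grip_width: 0.996
```

```bash
python3 st.py
```

```text
9.65 [0.4293 0.1686 0.16  ] z [ 0.003   0.0011 -1.    ] yaw(jaw deg) -2.01924602296819 [0.6 1.  0.1] 0.9964509859296683 [ 0.09 -0.34 -0.44  1.46  0.    1.69]
```

jog_arm --rows "1 0.02 -0.004 0.01 0 0 0.018;1 0.035 -0.007 0 0 0 0.018;1 0.04 -0.008 0 0 0 0.018;1 0.04 -0.008 0 0 0 0;1 0.02 -0.005 0 0 0 0;1 0.008 0 0 0 0 0;1 0 0 0 0 0 0"

```text
clock: 10.52
ee_pos: [0.5999, 0.1361, 0.1757]
orientation: [0.003, 0.699, 0.715, 0.005]
ft_force: [-0.7, -0.5, -1.0]
grip_width: 1.003
```

```bash
python3 st.py
python3 - <<'E'
from h import *
im=read_camera("top"); cv2.imwrite("pics/top5.png",im);cv2.imwrite("pics/top5c.png",cv2.resize(im[120:260,170:370],None,fx=4,fy=4,interpolation=cv2.INTER_CUBIC))
E
```

```text
10.525 [0.5999 0.1361 0.1757] z [ 0.0121  0.0024 -0.9999] yaw(jaw deg) 1.2291388305160353 [-0.7 -0.5 -1. ] 1.0030603335283625 [0.01 0.13 0.02 1.45 0.   1.56]
```

View pics/top5c.png

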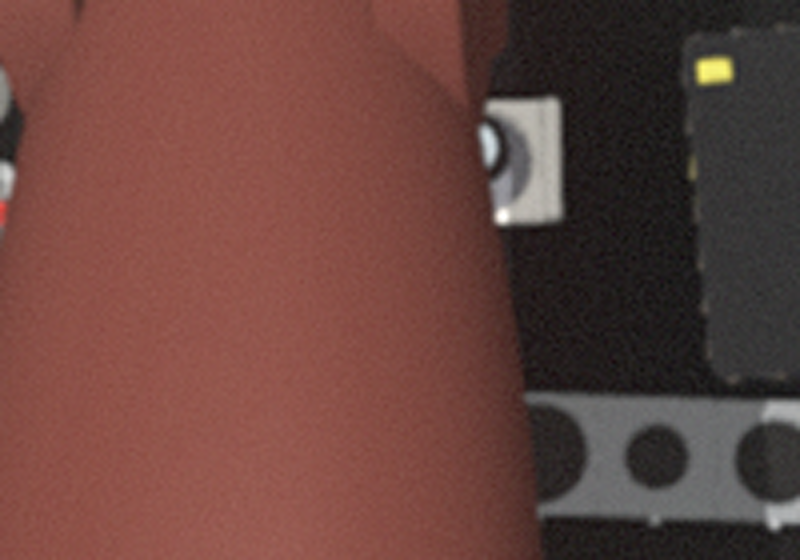

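jog_arm --rows "1 -0.03 -0.05 0.01 0 0 0;1 -0.04 -0.055 0.01 0 0 0;1 -0.04 -0.055 0 0 0 0;1 -0.02 -0.05 0 0 0 0;1 -0.01 -0.02 0 0 0 0;1 0 0 0 0 0 0"

```text
clock: 11.32
ee_pos: [0.4584, -0.0861, 0.195]
orientation: [0.004, 0.698, 0.716, 0.005]
ft_force: [0.4, 0.6, -0.2]
grip_width: 1.0
```

```bash
python3 st.py
python3 - <<'E'
from h import *
im=read_camera("top"); cv2.imwrite("pics/top6.png",im);cv2.imwrite("pics/top6c.png",cv2.resize(im[120:260,170:370],None,fx=4,fy=4,interpolation=cv2.INTER_CUBIC))
E
```

```text
11.325 [ 0.4584 -0.0861  0.195 ] z [ 1.300e-02  8.000e-04 -9.999e-01] yaw(jaw deg) 1.5206630597329251 [ 0.4  0.6 -0.2] 1.0004298996333885 [-0.47 -0.33 -0.37  1.52  0.01  1.07]
```

View pics/top6c.png

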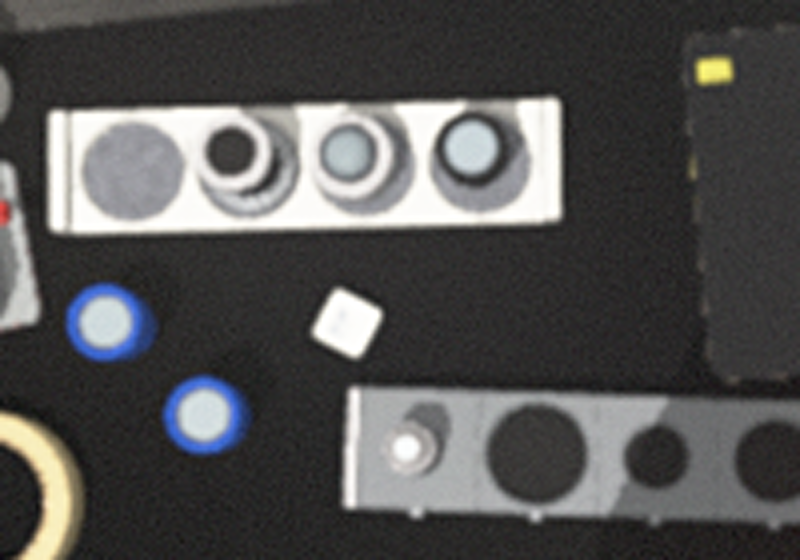

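Run:
```python
from ov import *
R_=(0,0,255);Gn=(0,200,0)
x,y=.432,.1685
overlay("pics/top6.png","pics/ov6.png",[(.4312,.1682,.025,.028,Gn),(x,y,.072,.013,R_),(x,y,.06,.027,R_),(.4312,.1682,.015,.028,Gn)],255,210,50,45,12)
overlay("pics/top6.png","pics/ov6b.png",[(.591,.2645,.070,.042,R_),(.592,.2024,.054,.046,R_),(.592,.2024,.066,.02,R_),(.595,.136,.058,.038,R_)],205,140,105,42,7)
```

```text
(no output)
```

View pics/ov6.png

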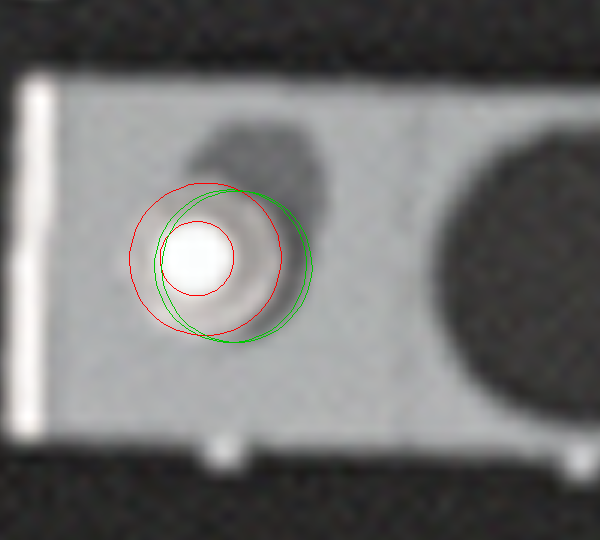

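View pics/ov6b.png

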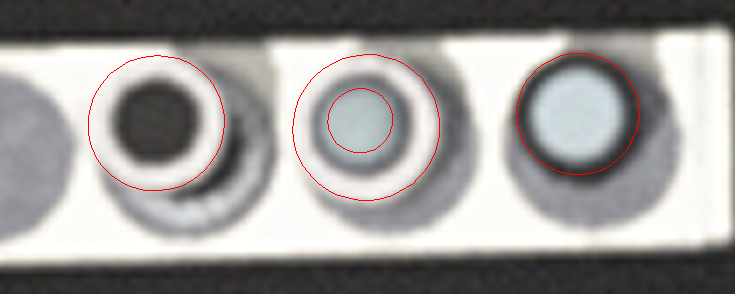

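jog_arm --rows "1 0.02 0.04 0 0 0.004 0;1 0.03 0.05 0 0 0.004 -0.003;1 0.03 0.05 0 0 0 -0.003;1 0.03 0.05 0 0 0 0;1 0.018 0.025 -0.02 0 0 0;1 0.005 0.005 -0.03 0 0 0;1 0 0 0 0 0 0"

```text
clock: 12.25
ee_pos: [0.5937, 0.1536, 0.1438]
orientation: [0.002, 0.696, 0.718, 0.003]
ft_force: [0.3, -0.6, 0.9]
grip_width: 1.004
```

```bash
python3 st.py
```

```text
12.25 [0.5937 0.1536 0.1438] z [ 0.0073  0.0017 -1.    ] yaw(jaw deg) 1.7405984447036928 [ 0.3 -0.6  0.9] 1.003652213181188 [ 0.04  0.14 -0.03  1.4   0.    1.58]
```

jog_arm --rows "1 0.001 -0.0165 0 0 0.005 -0.01;1 0 -0.001 -0.02 0 0 0;1 0 0 -0.03 0 0 0;1 0 0 -0.03 0 0 0;1 0 0 -0.015 0 0 0;1 0 0 0 0 0 0"

```text
clock: 13.0
ee_pos: [0.5954, 0.133, 0.0487]
orientation: [0.002, 0.701, 0.713, 0.003]
ft_force: [0.3, 0.4, 0.4]
grip_width: 1.002
```

```bash
python3 st.py
```

```text
13.0 [0.5954 0.133  0.0487] z [ 0.0075  0.0017 -1.    ] yaw(jaw deg) 0.9345393225333538 [0.3 0.4 0.4] 1.0023952032356909 [ 0.    0.17 -0.16  1.23  0.    1.56]
```

jog_arm --rows "1 0 0.0035 -0.012 0 0.004 0;1 0 0 -0.012 0 0.002 0;1 0 0 0 0 0 0"

```text
clock: 13.38
ee_pos: [0.5968, 0.1367, 0.0253]
orientation: [0.001, 0.701, 0.713, 0.002]
ft_force: [0.6, 0.5, -0.0]
grip_width: 0.999
```

```bash
python3 st.py
```

```text
13.375 [0.5968 0.1367 0.0253] z [ 0.0042  0.0018 -1.    ] yaw(jaw deg) 0.9217874333179452 [ 0.6  0.5 -0. ] 0.9987107930106682 [ 0.01  0.2  -0.17  1.19  0.    1.57]
```

jog_arm --rows "0.4 0 0 0 0 0 0;0.4 0 0 0 0 0 0;0.3 0 0 0 0 0 0;0.3 0 0 0 0 0 0;0 0 0 0 0 0 0;0 0 0 0 0 0 0;0 0 0 0 0 0 0"

```text
clock: 14.25
ee_pos: [0.5975, 0.1368, 0.0265]
orientation: [0.001, 0.701, 0.713, 0.003]
ft_force: [0.7, 0.7, 0.9]
grip_width: 0.43
```

```bash
python3 st.py
```

```text
14.25 [0.5975 0.1368 0.0265] z [ 0.0057  0.0018 -1.    ] yaw(jaw deg) 0.9309610469899638 [0.7 0.7 0.9] 0.4300917842312837 [ 0.01  0.2  -0.17  1.19  0.    1.57]
```

jog_arm --rows "0 0 0 0.01 0 0 0;0 0 0 0.03 0 0 0;0 0 0 0.04 0 0 0;0 0 0 0.03 0 0 0;0 -0.02 -0.01 0 0 0.004 0;0 -0.035 -0.02 0 0 0 -0.017;0 -0.04 -0.025 0 0 0 -0.017;0 -0.04 -0.023 0 0 0 -0.017"

```text
clock: 15.25
ee_pos: [0.4609, 0.0578, 0.1452]
orientation: [0.002, 0.719, 0.695, 0.003]
ft_force: [0.0, -0.5, -0.5]
grip_width: 0.432
```

```bash
python3 st.py
```

```text
15.25 [0.4609 0.0578 0.1452] z [ 0.0066  0.001  -1.    ] yaw(jaw deg) -1.9378592782833124 [ 0.  -0.5 -0.5] 0.43157202512408877 [-0.16 -0.33 -0.46  1.43  0.    1.45]
```

jog_arm --rows "0 -0.02 -0.012 0 0 0.003 0;0 -0.008 -0.005 0 0 0 0;0 0 0 0 0 0 0"

```text
clock: 15.62
ee_pos: [0.4314, 0.0394, 0.1473]
orientation: [0.002, 0.72, 0.694, 0.003]
ft_force: [0.7, -1.2, -1.5]
grip_width: 0.426
```

```bash
python3 st.py
```

```text
15.625 [0.4314 0.0394 0.1473] z [ 7.3e-03  1.0e-04 -1.0e+00] yaw(jaw deg) -2.0668646981889367 [ 0.7 -1.2 -1.5] 0.42599194339063867 [-0.21 -0.44 -0.54  1.46  0.    1.39]
```

jog_arm --rows "0 -0.004 -0.002 -0.02 0 0.005 0;0 0 0 -0.03 0 0 0;0 0 0 -0.03 0 0 0;0 0 0 -0.008 0 0 0;0 0 0 0 0 0 0"

```text
clock: 16.25
ee_pos: [0.4313, 0.0388, 0.0594]
orientation: [0.002, 0.719, 0.695, 0.002]
ft_force: [-0.6, 0.5, -1.1]
grip_width: 0.43
```

```bash
python3 st.py
```

```text
16.25 [0.4313 0.0388 0.0594] z [ 6.e-03  2.e-04 -1.e+00] yaw(jaw deg) -1.9444596978830617 [-0.6  0.5 -1.1] 0.4301460999977309 [-0.22 -0.4  -0.68  1.29  0.    1.39]
```

jog_arm --rows "0 -0.006 -0.002 -0.004 0 0.005 0;0 0 0 -0.005 0 0 0;0 0 0 0 0 0 0"

```text
clock: 16.62
ee_pos: [0.4266, 0.0364, 0.0523]
orientation: [0.002, 0.719, 0.695, 0.001]
ft_force: [-0.7, 0.2, -1.0]
grip_width: 0.429
```

```bash
python3 st.py
```

```text
16.625 [0.4266 0.0364 0.0523] z [ 3.9e-03 -5.0e-04 -1.0e+00] yaw(jaw deg) -1.9286171231860436 [-0.7  0.2 -1. ] 0.429183202900548 [-0.22 -0.41 -0.7   1.28  0.    1.38]
```

jog_arm --rows "0 0 0.001 -0.005 0 0.002 0;0 0 0 -0.006 0 0 0;0 0 0 -0.005 0 0 0;0 0 0 0 0 0 0"

```text
clock: 17.12
ee_pos: [0.4268, 0.0375, 0.0354]
orientation: [0.001, 0.719, 0.695, 0.001]
ft_force: [0.2, 0.2, -1.2]
grip_width: 0.431
```

```bash
python3 st.py
```

```text
17.125 [0.4268 0.0375 0.0354] z [ 2.3e-03 -5.0e-04 -1.0e+00] yaw(jaw deg) -1.9337814410624645 [ 0.2  0.2 -1.2] 0.4314614785564961 [-0.22 -0.39 -0.71  1.25 -0.    1.38]
```

jog_arm --rows "0 0 0 -0.003 0 0 0;0 0 0 -0.003 0 0 0;0 0 0 0 0 0 0"

```text
clock: 17.5
ee_pos: [0.4278, 0.0372, 0.0342]
orientation: [0.002, 0.719, 0.695, 0.001]
ft_force: [0.5, -0.7, -1.3]
grip_width: 0.43
```

```bash
python3 st.py
```

```text
17.5 [0.4278 0.0372 0.0342] z [ 0.004  -0.0018 -1.    ] yaw(jaw deg) -1.9100991225875248 [ 0.5 -0.7 -1.3] 0.4298224490066968 [-0.22 -0.39 -0.72  1.24 -0.    1.38]
```

jog_arm --rows "0 0 0 -0.005 0 0 0;0 0 0 0 0 0 0"

```text
clock: 17.75
ee_pos: [0.4292, 0.0368, 0.0341]
orientation: [0.003, 0.719, 0.695, 0.001]
ft_force: [0.2, 0.1, -1.6]
grip_width: 0.432
```

```bash
python3 st.py
```

```text
17.75 [0.4292 0.0368 0.0341] z [ 0.0068 -0.0031 -1.    ] yaw(jaw deg) -1.883633540346949 [ 0.2  0.1 -1.6] 0.43163011223015474 [-0.22 -0.39 -0.72  1.24 -0.    1.38]
```

Seated (z no longer falls). Release and lift.

jog_arm --rows "0.5 0 0 0 0 0 0;0.7 0 0 0 0 0 0;1 0 0 0 0 0 0;1 0 0 0 0 0 0;1 0 0 0 0 0 0;1 0 0 0.02 0 0 0;1 0 0 0.05 0 0.005 0;1 0 0 0.06 0 0 0"

```text
clock: 18.75
ee_pos: [0.425, 0.0376, 0.1612]
orientation: [-0.002, 0.719, 0.695, -0.003]
ft_force: [1.2, 0.5, 0.5]
grip_width: 0.996
```

jog_arm --rows "1 0.01 -0.04 0.02 0 0 0;1 0.01 -0.05 0 0 0 0;1 0 -0.03 0 0 0 0;1 0 -0.01 0 0 0 0;1 0 0 0 0 0 0"

```text
clock: 19.38
ee_pos: [0.4479, -0.0962, 0.1875]
orientation: [0.001, 0.718, 0.696, -0.001]
ft_force: [0.6, -0.3, -0.1]
grip_width: 1.005
```

```bash
python3 st.py
python3 - <<'E'
from h import *
im=read_camera("top"); cv2.imwrite("pics/top7.png",im)
from ov import *
R_=(0,0,255);Gn=(0,200,0)
overlay("pics/top7.png","pics/ov7.png",[(.4267,.0365,.025,.038,Gn),(.4285,.0362,.065,.038,R_),(.591,.2645,.070,.042,R_),(.592,.2024,.054,.046,R_),(.432,.1685,.072,.013,R_)],200,140,160,120,5)
E
```

```text
19.375 [ 0.4479 -0.0962  0.1875] z [ 6.0e-04 -3.4e-03 -1.0e+00] yaw(jaw deg) -1.7908396867472192 [ 0.6 -0.3 -0.1] 1.0047383990865968 [-0.5  -0.34 -0.4   1.51 -0.    1.11]
```

View pics/ov7.png

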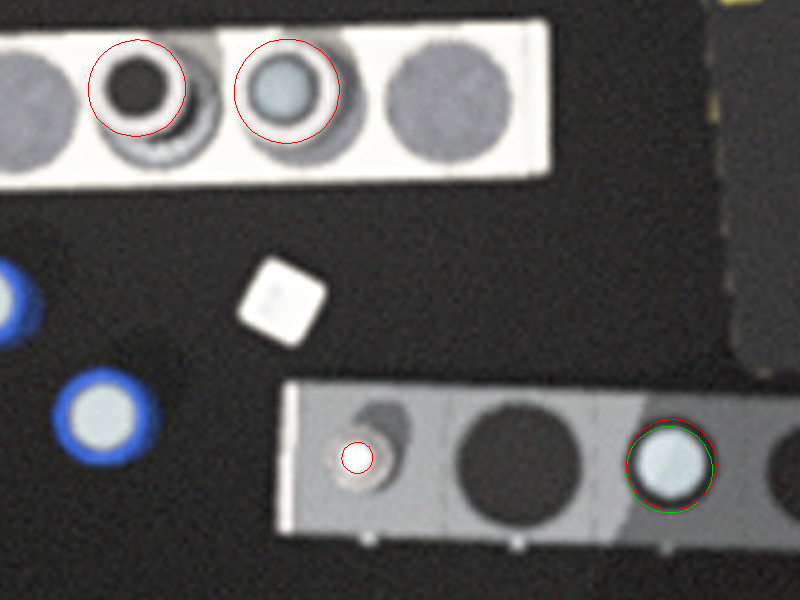

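jog_arm --rows "1 0.01 0.04 0 0 0 0;1 0.02 0.055 0 0 0 0.017;1 0.03 0.055 0 0 0 0.017;1 0.03 0.055 0 0 0 0.017;1 0.03 0.045 0 0 0 0;1 0.015 0.025 -0.02 0 0 0;1 0.002 0.003 -0.02 0 0 0;1 0 0 0 0 0 0"

```text
clock: 20.42
ee_pos: [0.5815, 0.1976, 0.1456]
orientation: [0.001, 0.696, 0.718, -0.001]
ft_force: [-0.2, -0.3, 0.8]
grip_width: 1.002
```

```bash
python3 st.py; python3 -c "
from h import *
print(back('top',[(255,191.4),(248,202),(265,198.6)],.017))"
```

```text
20.425 [0.5815 0.1976 0.1456] z [ 8.0e-04 -2.9e-03 -1.0e+00] yaw(jaw deg) 1.7618960796747132 [-0.2 -0.3  0.8] 1.0018154529567236 [ 0.12  0.15 -0.01  1.41 -0.    1.66]
[[0.5228022  0.21276608 0.017     ]
 [0.49899879 0.22830886 0.017     ]
 [0.50638974 0.19012565 0.017     ]]
```

jog_arm --rows "1 0.009 0.0045 0 0 0 -0.011;1 0 0 -0.02 0 0 0;1 0 0 -0.03 0 0 0;1 0 0 -0.03 0 0 0;1 0 0 -0.015 0 0 0;1 0 0 0 0 0 0"

```text
clock: 21.18
ee_pos: [0.5911, 0.1989, 0.0482]
orientation: [0.002, 0.702, 0.712, 0.0]
ft_force: [0.3, 0.1, 0.5]
grip_width: 1.002
```

```bash
python3 st.py
```

```text
21.175 [0.5911 0.1989 0.0482] z [ 0.0038 -0.003  -1.    ] yaw(jaw deg) 0.8054166081060288 [0.3 0.1 0.5] 1.001723076171185 [ 0.12  0.22 -0.11  1.24 -0.    1.67]
```

jog_arm --rows "1 0 0.004 -0.012 0.003 0.004 0.003;1 0 0 -0.012 0 0 0;1 0 0 0 0 0 0"

```text
clock: 21.55
ee_pos: [0.5925, 0.2033, 0.0248]
orientation: [0.001, 0.701, 0.713, 0.001]
ft_force: [-0.9, -1.1, -0.6]
grip_width: 0.999
```

```bash
python3 st.py
```

```text
21.55 [0.5925 0.2033 0.0248] z [ 2.5e-03  6.0e-04 -1.0e+00] yaw(jaw deg) 0.9796600449605677 [-0.9 -1.1 -0.6] 0.99859182698329 [ 0.12  0.25 -0.12  1.2   0.    1.68]
```

jog_arm --rows "1 0 -0.001 -0.005 0 0 0;1 0 0 0 0 0 0;0.5 0 0 0 0 0 0;0.5 0 0 0 0 0 0;0.4 0 0 0 0 0 0;0.3 0 0 0 0 0 0;0 0 0 0 0 0 0;0 0 0 0 0 0 0"

```text
clock: 22.55
ee_pos: [0.5936, 0.2023, 0.0211]
orientation: [0.001, 0.701, 0.713, 0.002]
ft_force: [0.5, 0.2, 0.5]
grip_width: 0.519
```

```bash
python3 st.py
```

```text
22.55 [0.5936 0.2023 0.0211] z [ 5.e-03  9.e-04 -1.e+00] yaw(jaw deg) 0.9824014040742242 [0.5 0.2 0.5] 0.5194133454955823 [ 0.12  0.25 -0.13  1.19  0.    1.67]
```

jog_arm --rows "0 0 0 0 0 0 0;0 0 0 0.01 0 0 0;0 0 0 0.03 0 0 0;0 0 0 0.04 0 0 0;0 0 0 0.03 0 0 0;0 -0.02 -0.025 0 0 0.004 0;0 -0.035 -0.045 0 0 0 -0.017;0 -0.04 -0.055 0 0 0 -0.017"

```text
clock: 23.55
ee_pos: [0.5005, 0.0812, 0.1379]
orientation: [0.001, 0.712, 0.702, 0.001]
ft_force: [0.6, -0.7, 0.2]
grip_width: 0.524
```

jog_arm --rows "0 -0.032 -0.05 0 0 0 -0.017;0 -0.015 -0.03 0 0 0 0;0 -0.004 -0.008 0 0 0 0;0 0 0 0 0 0 0"

```text
clock: 24.05
ee_pos: [0.4468, -0.0111, 0.1405]
orientation: [0.003, 0.719, 0.695, 0.002]
ft_force: [-0.8, 0.1, -2.0]
grip_width: 0.517
```

```bash
python3 st.py
```

```text
24.05 [ 0.4468 -0.0111  0.1405] z [ 0.0076 -0.0012 -1.    ] yaw(jaw deg) -1.9803497215403354 [-0.8  0.1 -2. ] 0.5170304332651097 [-0.32 -0.39 -0.52  1.43  0.    1.29]
```

jog_arm --rows "0 -0.015 -0.012 0 0 0.004 0;0 -0.008 -0.006 -0.01 0 0 0;0 0 0 -0.03 0 0.002 0;0 0 0 -0.03 0 0 0;0 0 0 -0.01 0 0 0;0 0 0 0 0 0 0"

```text
clock: 24.8
ee_pos: [0.4249, -0.0258, 0.0577]
orientation: [0.001, 0.717, 0.697, 0.001]
ft_force: [0.1, 0.5, -0.9]
grip_width: 0.524
```

```bash
python3 st.py
```

```text
24.8 [ 0.4249 -0.0258  0.0577] z [ 2.8e-03  1.0e-04 -1.0e+00] yaw(jaw deg) -1.6868120184586388 [ 0.1  0.5 -0.9] 0.5239946381088336 [-0.37 -0.42 -0.69  1.3   0.    1.23]
```

jog_arm --rows "0 -0.001 -0.0035 -0.005 0 0.002 0;0 0 0 -0.006 0 0 0;0 0 0 0 0 0 0"

```text
clock: 25.18
ee_pos: [0.4253, -0.0299, 0.0481]
orientation: [0.002, 0.717, 0.697, 0.001]
ft_force: [-0.3, 0.2, -0.8]
grip_width: 0.518
```

```bash
python3 st.py
```

```text
25.175 [ 0.4253 -0.0299  0.0481] z [ 3.5e-03 -9.0e-04 -1.0e+00] yaw(jaw deg) -1.6665019148617404 [-0.3  0.2 -0.8] 0.5183422730024168 [-0.38 -0.41 -0.71  1.28  0.    1.22]
```

jog_arm --rows "0 -0.0015 0.001 -0.005 0 0.002 0;0 0 0 -0.006 0 0 0;0 0 0 -0.005 0 0 0;0 0 0 0 0 0 0"

```text
clock: 25.68
ee_pos: [0.4239, -0.0289, 0.0313]
orientation: [0.001, 0.717, 0.697, 0.0]
ft_force: [-0.2, 0.1, -1.3]
grip_width: 0.521
```

```bash
python3 st.py
```

```text
25.675 [ 0.4239 -0.0289  0.0313] z [ 0.0019 -0.0011 -1.    ] yaw(jaw deg) -1.6719366461897636 [-0.2  0.1 -1.3] 0.5207040944193201 [-0.38 -0.4  -0.73  1.24 -0.    1.22]
```

jog_arm --rows "0 0 0 -0.004 0 0 0;0 0 0 -0.003 0 0 0;0 0 0 0 0 0 0"

```text
clock: 26.05
ee_pos: [0.4249, -0.0293, 0.0287]
orientation: [0.002, 0.717, 0.697, 0.0]
ft_force: [0.7, 0.6, -2.1]
grip_width: 0.523
```

```bash
python3 st.py
```

```text
26.05 [ 0.4249 -0.0293  0.0287] z [ 0.0035 -0.0025 -1.    ] yaw(jaw deg) -1.6454721027208024 [ 0.7  0.6 -2.1] 0.5229521402847197 [-0.38 -0.4  -0.73  1.24 -0.    1.22]
```

jog_arm --rows "0 0 0 -0.005 0 0 0;0 0 0 0 0 0 0"

```text
clock: 26.3
ee_pos: [0.4261, -0.0299, 0.0287]
orientation: [0.004, 0.717, 0.697, 0.0]
ft_force: [-0.2, -0.5, -1.5]
grip_width: 0.527
```

```bash
python3 st.py
```

```text
26.3 [ 0.4261 -0.0299  0.0287] z [ 0.0056 -0.0044 -1.    ] yaw(jaw deg) -1.6168509665656359 [-0.2 -0.5 -1.5] 0.5272030991081819 [-0.38 -0.4  -0.73  1.23 -0.    1.22]
```

Seated. Release, lift, move clear right to look.

jog_arm --rows "0.6 0 0 0 0 0 0;0.8 0 0 0 0 0 0;1 0 0 0 0 0 0;1 0 0 0 0 0 0;1 0 0 0 0 0 0;1 0 0 0.02 0 0 0;1 0 0 0.05 0 0.004 0;1 0 0 0.06 0 0 0"

```text
clock: 27.3
ee_pos: [0.422, -0.0284, 0.1556]
orientation: [-0.003, 0.717, 0.697, -0.003]
ft_force: [0.9, -0.6, 0.0]
grip_width: 0.997
```

jog_arm --rows "1 0.005 -0.03 0.02 0.003 0 0;1 0 -0.04 0 0 0 0;1 0 -0.015 0 0 0 0;1 0 0 0 0 0 0;1 0 0 0 0 0 0"

```text
clock: 27.92
ee_pos: [0.4291, -0.1151, 0.1811]
orientation: [-0.0, 0.717, 0.697, -0.0]
ft_force: [-0.0, 0.3, -0.1]
grip_width: 1.003
```

```bash
python3 st.py
python3 - <<'E'
from ov import *
im=read_camera("top"); cv2.imwrite("pics/top8.png",im)
R_=(0,0,255);Gn=(0,200,0)
overlay("pics/top8.png","pics/ov8.png",[(.4242,-.029,.025,.048,Gn),(.425,-.0295,.061,.046,R_),(.591,.2645,.070,.042,R_),(.4282,.102,.025,.058,Gn),(.432,.1685,.072,.013,R_)],220,140,170,120,4)
E
```

```text
27.925 [ 0.4291 -0.1151  0.1811] z [-1.1e-03  1.0e-04 -1.0e+00] yaw(jaw deg) -1.55831721376002 [-0.   0.3 -0.1] 1.002614895750345 [-0.56 -0.39 -0.44  1.52 -0.    1.04]
```

View pics/ov8.png

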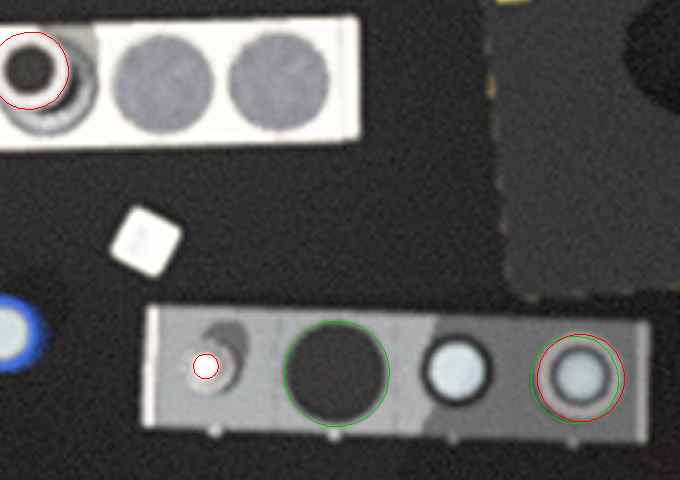

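jog_arm --rows "1 0.005 0.04 0 0 0 0;1 0.01 0.058 0 0 0 0.016;1 0.025 0.058 0 0 0 0.016;1 0.03 0.058 0 0 0 0.012;1 0.035 0.058 0 0 0 0;1 0.035 0.05 0 0 0 0;1 0.015 0.03 0 0 0 0;1 0.003 0.01 0 0 0 0"

```text
clock: 28.98
ee_pos: [0.5784, 0.2528, 0.1791]
orientation: [-0.001, 0.698, 0.716, -0.001]
ft_force: [-0.1, 0.1, 0.1]
grip_width: 1.001
```

jog_arm --rows "1 0 0 0 0 0 0"

```text
clock: 29.1
ee_pos: [0.5776, 0.2536, 0.1788]
orientation: [-0.001, 0.698, 0.716, -0.001]
ft_force: [-0.1, -0.9, -0.2]
grip_width: 0.999
```

```bash
python3 st.py
```

```text
29.1 [0.5776 0.2536 0.1788] z [-2.7e-03 -2.0e-04 -1.0e+00] yaw(jaw deg) 1.524299372281618 [-0.1 -0.9 -0.2] 0.9993027381021491 [0.21 0.2  0.1  1.48 0.   1.75]
```

jog_arm --rows "1 0.012 0.01 -0.01 0 -0.002 -0.008;1 0 0 -0.03 0 0 0;1 0 0 -0.03 0 0 0;1 0 0 -0.03 0 0 0;1 0 0 -0.01 0 0 0;1 0 0 0 0 0 0"

```text
clock: 29.85
ee_pos: [0.5878, 0.2583, 0.069]
orientation: [0.001, 0.702, 0.712, 0.0]
ft_force: [-0.3, 0.6, 0.5]
grip_width: 0.999
```

```bash
python3 st.py
```

```text
29.85 [0.5878 0.2583 0.069 ] z [ 0.0012 -0.001  -1.    ] yaw(jaw deg) 0.7887819477747513 [-0.3  0.6  0.5] 0.9991116002259993 [ 0.21  0.26 -0.02  1.29 -0.    1.77]
```

jog_arm --rows "1 0.003 0.007 -0.012 0 0 0.004;1 0 0 -0.012 0 0 0;1 0 0 -0.004 0 0 0;1 0 0 0 0 0 0"

```text
clock: 30.35
ee_pos: [0.5926, 0.266, 0.0421]
orientation: [0.002, 0.701, 0.713, 0.002]
ft_force: [0.3, -0.5, 0.6]
grip_width: 1.002
```

```bash
python3 st.py
```

```text
30.35 [0.5926 0.266  0.0421] z [ 4.9e-03 -2.0e-04 -1.0e+00] yaw(jaw deg) 1.031062704991598 [ 0.3 -0.5  0.6] 1.0015253637402484 [ 0.22  0.3  -0.03  1.24 -0.    1.77]
```

jog_arm --rows "1 0 -0.0015 0 0 0.003 0;1 0 0 0 0 0 0;0.5 0 0 0 0 0 0;0.5 0 0 0 0 0 0;0.4 0 0 0 0 0 0;0.3 0 0 0 0 0 0;0 0 0 0 0 0 0;0 0 0 0 0 0 0"

```text
clock: 31.35
ee_pos: [0.5932, 0.2645, 0.0435]
orientation: [0.001, 0.701, 0.713, 0.001]
ft_force: [0.1, -0.1, 0.7]
grip_width: 0.466
```

```bash
python3 st.py
```

```text
31.35 [0.5932 0.2645 0.0435] z [ 3.2e-03  1.0e-04 -1.0e+00] yaw(jaw deg) 1.0321437917489504 [ 0.1 -0.1  0.7] 0.46590775217351055 [ 0.22  0.3  -0.03  1.24 -0.    1.77]
```

jog_arm --rows "0 0 0 0 0 0 0;0 0 0 0.01 0 0 0;0 0 0 0.03 0 0 0;0 0 0 0.04 0 0 0;0 0 0 0.03 0 0 0;0 -0.02 -0.02 0 0 0.003 0;0 -0.035 -0.035 0 0 0 -0.017;0 -0.04 -0.04 0 0 0 -0.017"

```text
clock: 32.35
ee_pos: [0.497, 0.1687, 0.1597]
orientation: [0.001, 0.712, 0.702, 0.001]
ft_force: [0.5, -0.2, -0.6]
grip_width: 0.467
```

jog_arm --rows "0 -0.035 -0.035 0 0 0 -0.017;0 -0.015 -0.015 0 0 0 0;0 -0.004 -0.004 0 0 0 0;0 0 0 0 0 0 0"

```text
clock: 32.85
ee_pos: [0.4405, 0.112, 0.1622]
orientation: [0.002, 0.719, 0.695, 0.002]
ft_force: [-0.3, -0.0, -1.9]
grip_width: 0.471
```

```bash
python3 st.py
```

```text
32.85 [0.4405 0.112  0.1622] z [ 6.5e-03 -1.0e-04 -1.0e+00] yaw(jaw deg) -1.9746735957187553 [-0.3 -0.  -1.9] 0.471362328474181 [-0.04 -0.36 -0.46  1.47  0.    1.56]
```

jog_arm --rows "0 -0.011 -0.009 0 0 0.004 0;0 -0.001 -0.001 -0.015 0 0 0;0 0 0 -0.03 0 0.002 0;0 0 0 -0.03 0 0 0;0 0 0 -0.008 0 0 0;0 0 0 0 0 0 0"

```text
clock: 33.6
ee_pos: [0.4307, 0.1047, 0.0747]
orientation: [-0.0, 0.718, 0.696, 0.001]
ft_force: [-0.1, 0.5, -0.7]
grip_width: 0.465
```

```bash
python3 st.py
```

```text
33.6 [0.4307 0.1047 0.0747] z [ 8.e-04  1.e-03 -1.e+00] yaw(jaw deg) -1.8164843847067402 [-0.1  0.5 -0.7] 0.464664353637842 [-0.06 -0.37 -0.62  1.32  0.    1.54]
```

jog_arm --rows "0 -0.003 -0.003 -0.003 0 0.002 0;0 0 0 -0.003 0 0 0;0 0 0 0 0 0 0"

```text
clock: 33.98
ee_pos: [0.429, 0.1015, 0.0705]
orientation: [0.0, 0.718, 0.696, 0.001]
ft_force: [0.4, -0.5, -0.7]
grip_width: 0.468
```

```bash
python3 st.py
```

```text
33.975 [0.429  0.1015 0.0705] z [ 1.7e-03  9.0e-04 -1.0e+00] yaw(jaw deg) -1.8054966543346467 [ 0.4 -0.5 -0.7] 0.46796337010893563 [-0.07 -0.37 -0.63  1.31  0.    1.54]
```

Bottom at 0.035; lower into the well.

jog_arm --rows "0 -0.001 0.0005 -0.005 0 0.001 0;0 0 0 -0.006 0 0 0;0 0 0 -0.005 0 0 0;0 0 0 0 0 0 0"

```text
clock: 34.48
ee_pos: [0.4283, 0.102, 0.0537]
orientation: [0.0, 0.718, 0.696, 0.001]
ft_force: [-0.0, 0.2, -0.8]
grip_width: 0.466
```

```bash
python3 st.py
```

```text
34.475 [0.4283 0.102  0.0537] z [ 1.5e-03  9.0e-04 -1.0e+00] yaw(jaw deg) -1.8150189762167486 [-0.   0.2 -0.8] 0.4659446861907376 [-0.07 -0.36 -0.66  1.28  0.    1.54]
```

jog_arm --rows "0 0 0 -0.003 0 0 0;0 0 0 -0.003 0 0 0;0 0 0 0 0 0 0"

```text
clock: 34.85
ee_pos: [0.429, 0.1021, 0.0509]
orientation: [0.001, 0.718, 0.696, 0.001]
ft_force: [0.4, 0.1, -1.4]
grip_width: 0.471
```

jog_arm --rows "0 0 0 -0.004 0 0 0;0 0 0 0 0 0 0"

```text
clock: 35.1
ee_pos: [0.4299, 0.1022, 0.0508]
orientation: [0.002, 0.718, 0.696, 0.002]
ft_force: [0.6, -0.5, -0.7]
grip_width: 0.474
```

```bash
python3 st.py
```

```text
35.1 [0.4299 0.1022 0.0508] z [ 5.4e-03  1.0e-04 -1.0e+00] yaw(jaw deg) -1.7628576762833177 [ 0.6 -0.5 -0.7] 0.4738351232196873 [-0.06 -0.36 -0.66  1.27  0.    1.54]
```

jog_arm --rows "0.55 0 0 0 0 0 0;0.75 0 0 0 0 0 0;1 0 0 0 0 0 0;1 0 0 0 0 0 0;1 0 0 0 0 0 0;1 0 0 0.02 0 0 0;1 0 0 0.05 0 0.003 0;1 0 0 0.055 0 0 0"

```text
clock: 36.1
ee_pos: [0.4263, 0.1023, 0.1734]
orientation: [-0.002, 0.718, 0.696, -0.002]
ft_force: [0.7, -0.0, 0.9]
grip_width: 1.002
```

jog_arm --rows "1 0.005 -0.04 0.015 0 0 0;1 0.005 -0.055 0 0 0 0;1 0 -0.055 0 0 0 0;1 0 -0.035 0 0 0 0;1 0 -0.015 0 0 0 0;1 0 0 0 0 0 0"

```text
clock: 36.85
ee_pos: [0.4384, -0.1033, 0.1943]
orientation: [0.001, 0.717, 0.697, 0.001]
ft_force: [0.3, 0.7, 0.3]
grip_width: 1.0
```

```bash
python3 st.py
python3 - <<'E'
from ov import *
im=read_camera("top"); cv2.imwrite("pics/top9.png",im); cv2.imwrite("pics/side9.png",read_camera("side"))
R_=(0,0,255);Gn=(0,200,0)
overlay("pics/top9.png","pics/ov9.png",[(.425,-.0295,.061,.046,R_),(.4295,.1022,.077,.042,R_),(.4285,.0362,.065,.038,R_),(.432,.1685,.072,.013,R_)],220,140,170,120,4)
E
```

```text
36.85 [ 0.4384 -0.1033  0.1943] z [ 2.7e-03 -8.0e-04 -1.0e+00] yaw(jaw deg) -1.639912548275177 [0.3 0.7 0.3] 0.9997867436622193 [-0.52 -0.37 -0.41  1.53  0.    1.08]
```

View pics/ov9.png

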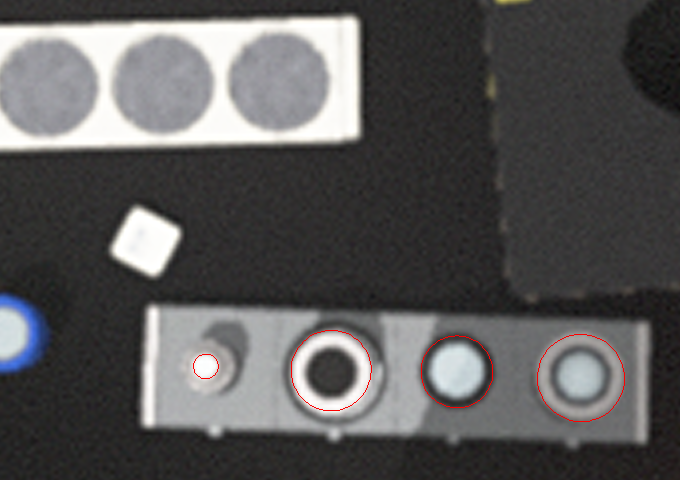

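View pics/top9.png

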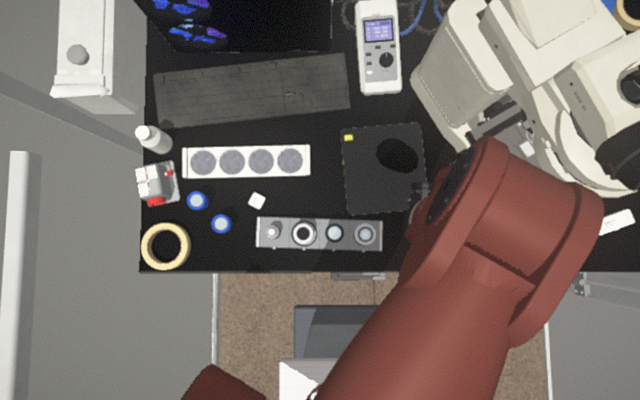

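View pics/side9.png

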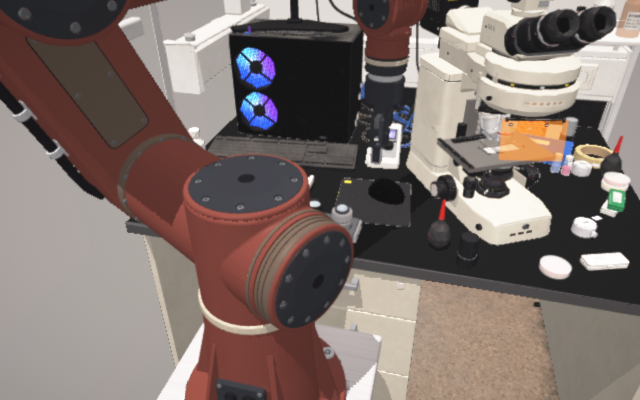

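```bash
python3 -c "
from h import *
print(sign_off())"
```

```text
the job is handed in; nothing more can be done
None
```

All four parts are in their blocks, moved in the order asked: objective to the 28 mm well, eyepiece to 38 mm, condenser to 48 mm, camera adapter to 58 mm. I let go of each one and handed the job in at about 37 s.

- **Seating:** I lowered each part until the tool stopped going down, within about 1 mm of the height I expected for the well floor. The force reading did not rise at contact, so the height was my sign of seating.
- **Final pictures:** From above, all four stand upright and lie on the circles projected for their seated positions and heights. The drying rack is empty.
- **Bystanders:** The coverslip box, the lens blower and the blue look-alikes look unmoved. The last top picture has the blower hidden behind the arm, so I checked it in the side picture only.
- **Gripper:** It was open and well clear of everything. Wrist force readings stayed around 2 N or less.

No check failed. The side camera could not see the racks for most of the job because the arm was in the way, so upright and seated rest on the top view and the tool heights.

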